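# Clamp a lamp stand to the microscope base plate with a T-bolt

### The arm

A 6-joint arm with a two-finger parallel gripper is mounted at the origin on the work surface. World frame = base frame: x ahead of the robot, y to its left, z up, the work surface at z = 0. Lengths are in mm, angles in rad, forces in N, time in s.
With the tool pointing down it reaches from about 300 to 750 mm from the base axis. Payload 8.5 kg.
Tool frame: the origin (TCP) lies at the very end of the fingers, on their centre line; the grasp point (between the pads) lies env.tcp_to_grasp behind it (env.tcp_to_grasp is the distance from the TCP to the grasp point, in mm); z points along the fingers, y is the line along which they close (so a half turn about z gives the same grasp; the last joint's range is limited). The gripper opens to 85 mm and grips with 20 to 120 N. Pads are 22 mm wide; open, the fingers measure 114 mm over their backs; the gripper's body (76 mm by 85 mm) begins 54 mm behind the grasp point. The pads swing forward as they close: fully open they stand 13 mm farther back than shut.
Start: joints at [-1.53, 0.381, 1.297, -0, 1.464, -0.215], TCP at [139.156, -532.086, 231.322] pointing down, gripper open.
Joint ranges: [-3.11, 3.11], [-0.89, 2.33], [0.22, 2.48], [-1.42, 4.56], [0.17, 2.85], [-2.88, 2.88]. Speed limits (rad/s): [2.39, 2.39, 3.14, 3.14, 3.14, 3.14].

### API

Orientations are given as a rotation vector (axis times angle).
In Python, from station import env, grab_frame, get_calibration, ticket, status gives the robot as it stands. Calls block until the motion is done:
- env.reach(position, orientation): joint-space move of the TCP to a pose.
- env.move_linear(position, orientation=None, vel=150, force_limit=None): straight line of the TCP; orientation=None keeps the orientation; vel is the mean speed in mm/s. With force_limit (N) it stops when the force on the tool has changed by that much, and returns True; else False.
- env.movej(angles): joint-space move.
- env.ungrasp() and env.clamp(grasp_force=None): open the fingers fully, or close them until they stop; grasp_force is the grip in N (None keeps the last).
- env.wait(seconds).
- env.ik(position, orientation): joint angles nearest the present ones, or None.
- grab_frame(name): name is "scene" or "top" or "wrist"; returns (picture, depth): 384x512x3 uint8, red, green, blue; 384x512 float32, mm along the optical axis (not along the pixel's ray), 0 where there is no reading.
- get_calibration(name): a dict with "mtx" (3x3 intrinsics, pixels), "extrinsics" (4x4, takes a point from camera to world coordinates). Camera axes: x right, y down, z forward; pixel columns grow to the right and rows downward; lengths in mm; the calibration is good to about 2 mm. A picture is of the moment at which its call begins: read the wrist's pose just before it. get_calibration takes no time and is no camera call; for the wrist camera it gives the pose at the moment of the call.
A pose or a line that the arm cannot do raises env.Unreachable and nothing moves.
- ticket.hand_in(): hands the job in; it is judged then, once.
Readings, each from a call of its own:
- status.current_time_s(): time.
- status.current_joint_positions(): joint angles.
- status.current_qvel(): joint speeds.
- status.current_tau(): joint torques, N m.
- status.current_tool_pos(): TCP position.
- status.current_ee_rot(): TCP orientation.
- status.current_contact_force(): force on the tool from outside, world axes, zero at the start.
- status.current_torque(): the same for the moment, N m.
- status.current_gripper_width(): finger opening in mm.
- status.current_finger_force(): force on a finger pad.
Only numpy, scipy, OpenCV 4.12 (cv2) and the standard library are available. Lean on these libraries where they do the work, as an engineer would, in place of code of your own. Each camera call takes 0.05 s, during which the arm holds its last target. There are 200 camera calls.

### The job

Fasten the lamp stand's forked foot to the slotted base plate with the T-bolt from the rack: lower its head lengthwise into the slot in front of the fork, slide the bolt fully home into the fork, turn the head square across the slot so that it hooks under the lips, then tighten the wing nut clockwise until the foot is firmly clamped. Work by feel and never force it: finger-tight, not wrenched down. Leave the stand where it stands and the other things undisturbed, and let go of the nut at the end.

Things in the scene. Friction and masses are not known exactly. Their poses are not given: they have to be found in the camera images.
- plate: fixed aluminium plate 260 (x) by 130 by 30 mm high. Origin: centre of its underside. A T-slot runs along its x axis at y = 0, closed at both ends (x = -124 and +124 mm): mouth 16 mm wide, lips 8 mm thick (22 to 30 mm up), undercut below 31.5 mm wide, 16 mm high. Top bare from x = -130 to -30 mm: the bolt goes in there. Two small stop blocks at x = +100 mm.
- foot: lamp stand (0.9 kg, loose): grey foot 125 (x, -50 to +75) by 64 by 8 mm thick on the plate over the slot, x axis along the plate's, kept in line by a tenon in the slot and backed by the stop blocks. Origin on its underside (plate top). Open fork notch 13 mm wide from its edge x = -50 to the root x = -15 mm. Short socket post 30 mm wide at its base, 60 mm high at x = +60 mm.
- fork_seat (a point): point on the top face of the foot, on the axis that the bolt has when its shank touches the root of the fork (foot x = -20 mm, y = 0)
- rack: fixed grey block 160 (x) by 56 by 50 mm high, origin at the centre of its underside, with two pockets at x = -42 and +42 mm; the T-bolt hangs in one, a spare round-knob screw in the other
- tbolt: loose T-bolt (0.2 kg): shank 10 mm, hammer head below, wing nut above with a round flange 40 mm across, 6 thick. Origin: centre of the flange's underside; z up the shank, x along the head. Head 33 (x) by 14 by 8 mm thick, its top 17.3 to 19.7 mm (differs each time) below the origin: 1.3 to 3.7 mm of play under the lips with the flange on the foot. Hung by its flange in a rack pocket.
- nut (a joint): clockwise angle (rad) of the nut on the bolt, 0 at the start, to 2.3. The thread drags 0.12 N m: turning the nut clockwise carries the head round until its square corners stop on the undercut, 80 to 100 degrees from lengthwise (its other corners are cut back). Then the nut turns on the bolt and draws the head up 3 mm/rad; once head and flange bear, torque rises 7 N mm per N of clamping, about 1 N m per rad.
- wing (a point): centre of the nut's wing, a dark upright bar 48 mm long (this point's x axis), 13 mm thick (y), 28 mm high; 30 mm above the flange's underside, parallel to the head at the start. Grasp it across its thickness. Well tightened is 0.3 to 0.4 N m in all; friction holds it after letting go. If the head wedges on its stop with the flange off the foot, ease it back a little and press down.
- spare_c (a point): spare screw with a round black knob 38 mm across, in the other rack pocket; not to be used (point at half height of the knob)
- beaker: clear mug 72 mm across, 85 mm high, bystander (origin under its centre)
- dish1: glass dish 90 mm across, 14 mm high, bystander (origin under its centre)
- dish2: second glass dish, same as the first, bystander (origin under its centre)
- jar: amber jar 52 mm across, 75 mm high, bystander (origin under its centre)
- spanner: small spanner 150 mm long lying flat, bystander

How it is judged (in metres and radians):
On the way, in this order (a step that is already met when the one before it is completed fails the run):
1. the head is lowered into the slot of the plate (z of tbolt in the frame of plate below 0.046 m and y of tbolt in the frame of plate between -0.004 and 0.004 m and x of tbolt in the frame of plate between -0.115 and 0.02 m), for 0.1 s.
2. the bolt is home in the fork with its head turned square across the slot (x of tbolt in the frame of foot between -0.026 and -0.012 m and angle between the x axis of tbolt and the y axis of plate, either way round below 0.35 rad and z of tbolt in the frame of plate below 0.0425 m), for 0.2 s.
At the end, for the whole second after the job is handed in: bolt upright, within 6 mm of the fork root, head within 20 degrees of square, flange down on the foot (2.5 mm), clamped with over 15 N between bolt and foot and 10 N between bolt and plate, stand within 12 mm of where it stood, all at rest and released (x of tbolt in the frame of foot between -0.026 and -0.012 m and angle between the x axis of tbolt and the y axis of plate, either way round below 0.35 rad and z of tbolt in the frame of plate below 0.0405 m and contact force between tbolt and foot above 15 N and contact force between tbolt and plate above 10 N and angle between tbolt's own z axis and vertical below 0.08 rad and distance of foot from where it was at the start of the episode below 0.012 m and linear speed of tbolt below 0.02 m/s); the robot touches nothing.
It fails at once if the bolt is forced: more than 55 N between it and the foot or 70 N between it and the plate (over-tightened or jammed) (contact force between tbolt and plate above 70 N or contact force between tbolt and foot above 55 N).
It fails at once if the lamp stand is pushed out of place by more than 15 mm (distance of foot from where it was at the start of the episode above 0.015 m).
It fails at once if a bystander is moved by more than 20 mm (distance of any of spare_c, beaker, dish1, dish2, jar, spanner from where it was at the start of the episode above 0.02 m).
It also fails if it takes over 72 s, if anything falls off the work surface, if the arm or the gripper's body presses on something with over 40 N, if the wrist force passes 120 N, or if a joint passes its speed limit or range.

## Working session

There is one attempt and no reset: what is moved stays moved. The work goes in short steps, each a Python script; the robot and the scene stay as the last script left them, time stands still between calls to the robot, and variables do not carry over. Pictures are saved under pics/ and viewed, at most 10 in all, crops included, and the job is handed in when it is done.

```bash
ls; mkdir -p pics; python3 - <<'E'
from station import env, grab_frame, get_calibration, ticket, status
import cv2, numpy as np
for n in ("scene","top"):
    p,d=grab_frame(n); cv2.imwrite(f"pics/{n}0.png",cv2.resize(p[:,:,::-1],(800,600)) ); np.savez(f"{n}0.npz",p=p,d=d)
    c=get_calibration(n); print(n,c['mtx'],c['extrinsics'].round(3), (d==0).mean())
print(env.tcp_to_grasp,status.current_ee_rot(),status.current_time_s(),status.current_gripper_width())
E
```

```text
pics
scene [[347.17242391   0.         253.38802793]
 [  0.         347.17242391 191.64120814]
 [  0.           0.           1.        ]] [[-8.91000e-01  2.97000e-01 -3.42000e-01  8.88812e+02]
 [ 4.53000e-01  6.02000e-01 -6.58000e-01  6.18642e+02]
 [ 1.00000e-02 -7.41000e-01 -6.71000e-01  6.48250e+02]
 [ 0.00000e+00  0.00000e+00  0.00000e+00  1.00000e+00]] 0.004002888997395833
top [[385.64867942   0.         255.11451488]
 [  0.         385.64867942 200.09973164]
 [  0.           0.           1.        ]] [[ 1.10000e-02 -9.91000e-01  1.34000e-01  4.72266e+02]
 [-1.00000e+00 -1.20000e-02 -5.00000e-03  7.37520e+01]
 [ 6.00000e-03 -1.34000e-01 -9.91000e-01  9.42608e+02]
 [ 0.00000e+00  0.00000e+00  0.00000e+00  1.00000e+00]] 0.003997802734375
18.700000000000003 [-3.11464643e+00 -4.00497250e-01 -1.72853182e-04] 0.1 84.963196471038
```

View pics/top0.png

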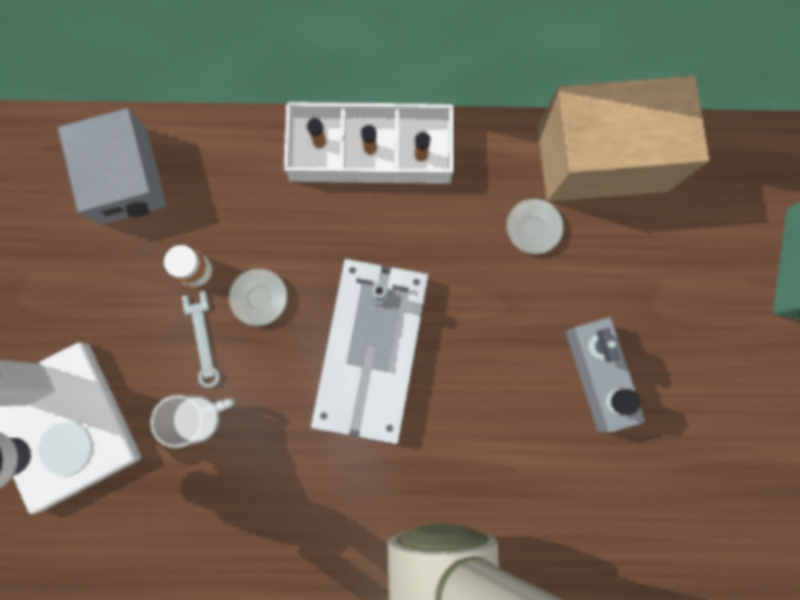

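View pics/scene0.png

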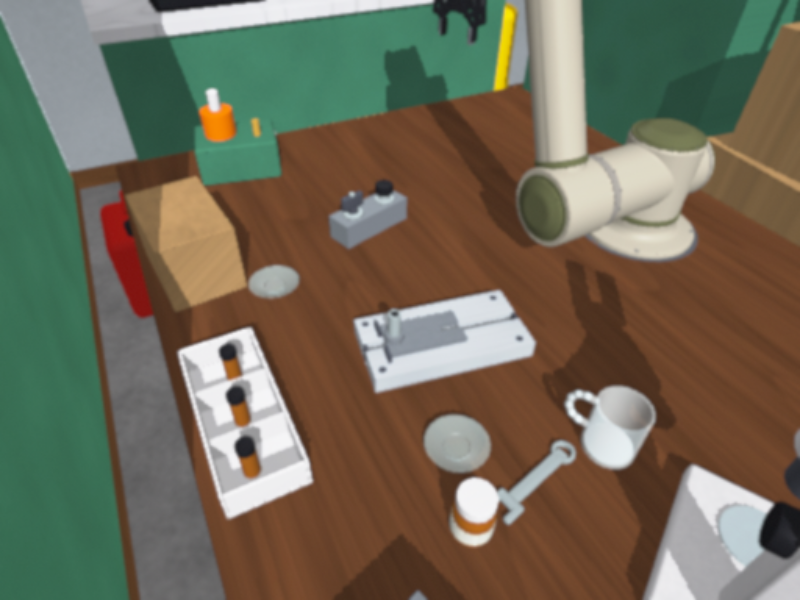

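Top view: the plate is centred near (370,352), with its foot and post at the upper end (+x up). The rack is near (605,375), with the T-bolt in the upper pocket (605,347) and the round knob at (625,402). Next I cast rays for coarse poses and look from close by.

```bash
cat > h.py <<'E'
from station import env, grab_frame, get_calibration, ticket, status
import cv2, numpy as np
from scipy.spatial.transform import Rotation as R
def cast(c,u,v,z):
    T=c['extrinsics'];r=T[:3,:3]@np.linalg.inv(c['mtx'])@np.array([u,v,1.]);o=T[:3,3]
    return o+r*(z-o[2])/r[2]
def down(yaw):  # tool z down, tool y axis at angle yaw in world xy
    y=np.array([np.cos(yaw),np.sin(yaw),0]);z=np.array([0,0,-1.]);x=np.cross(y,z)
    return R.from_matrix(np.c_[x,y,z]).as_rotvec()
def pyaw(): 
    y=R.from_rotvec(status.current_ee_rot()).as_matrix()[:,1]; return np.arctan2(y[1],y[0])
E
python3 - <<'E'
from h import *
c=get_calibration("top");s=1.5625
for n,u,v,z in [("pl",345,260,30),("pl",428,273,30),("pl",397,440,30),("pl",313,427,30),("wing",607,345,80),("knob",625,402,75),
  ("rack",567,330,50),("rack",610,318,50),("rack",643,421,50),("rack",603,432,50)]:
    print(n,cast(c,u/s,v/s,z).round(1))
w=get_calibration("wrist");print(w['mtx'],w['extrinsics'].round(3))
T=np.eye(4);T[:3,:3]=R.from_rotvec(status.current_ee_rot()).as_matrix();T[:3,3]=status.current_tool_pos()
print((np.linalg.inv(T)@w['extrinsics']).round(3),pyaw())
E
```

```text
pl [676.7 153.3  30. ]
pl [657.8  24.9  30. ]
pl [404.6  69.8  30. ]
pl [422.3 195.1  30. ]
wing [ 545.4 -230.2   80. ]
knob [ 464.6 -254.8   75. ]
rack [ 569.7 -181.8   50. ]
rack [ 588.5 -246.7   50. ]
rack [ 437.2 -289.6   50. ]
rack [ 420.7 -230.4   50. ]
[[279.91798298   0.         254.15379236]
 [  0.         279.91798298 190.91291168]
 [  0.           0.           1.        ]] [[ 2.54000e-01 -9.23000e-01 -2.90000e-01  2.13897e+02]
 [-9.67000e-01 -2.42000e-01 -7.50000e-02 -5.12018e+02]
 [-2.00000e-03  3.00000e-01 -9.54000e-01  3.74222e+02]
 [ 0.00000e+00  0.00000e+00  0.00000e+00  1.00000e+00]]
[[ 1.00000e-03 -9.54000e-01 -3.00000e-01  7.73830e+01]
 [ 1.00000e+00  1.00000e-03 -0.00000e+00 -4.51000e-01]
 [ 0.00000e+00 -3.00000e-01  9.54000e-01 -1.43424e+02]
 [ 0.00000e+00  0.00000e+00  0.00000e+00  1.00000e+00]] -1.3150293350197704
```

```bash
python3 - <<'E'
from h import *
p=status.current_tool_pos()
env.reach([500,111+0.17*40,210],down(1.40))
c=get_calibration("wrist");im,d=grab_frame("wrist");np.savez("w1.npz",p=im,d=d,K=c['mtx'],T=c['extrinsics'])
cv2.imwrite("pics/w1.png",cv2.resize(im[:,:,::-1],(800,600)))
env.reach([535,-229,175],down(-1.3))
c=get_calibration("wrist");im,d=grab_frame("wrist");np.savez("w2.npz",p=im,d=d,K=c['mtx'],T=c['extrinsics'])
cv2.imwrite("pics/w2.png",cv2.resize(im[:,:,::-1],(800,600)))
print(status.current_time_s(),status.current_joint_positions())
E
```

```text
4.6417 [-6.06922694e-01  4.80369242e-01  1.30018295e+00  9.82644435e-05
  1.36090620e+00  6.91696391e-01]
```

View pics/w1.png

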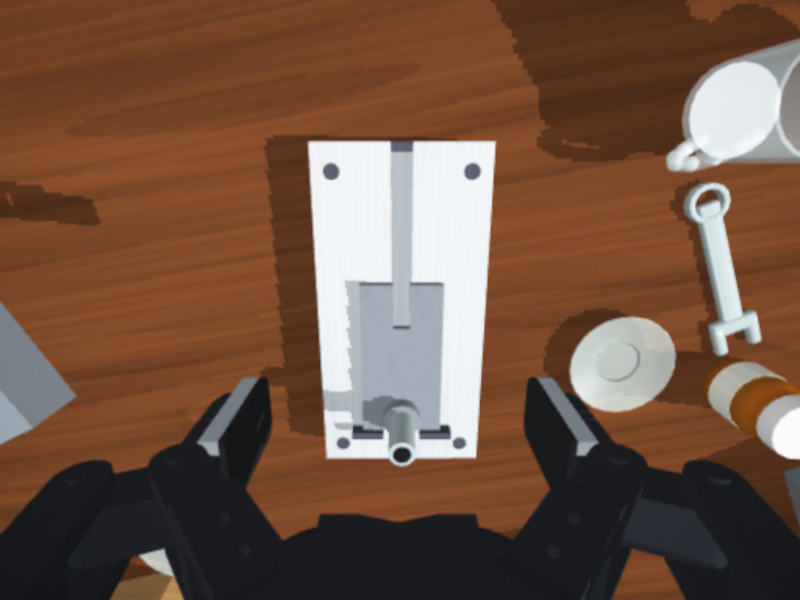

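View pics/w2.png

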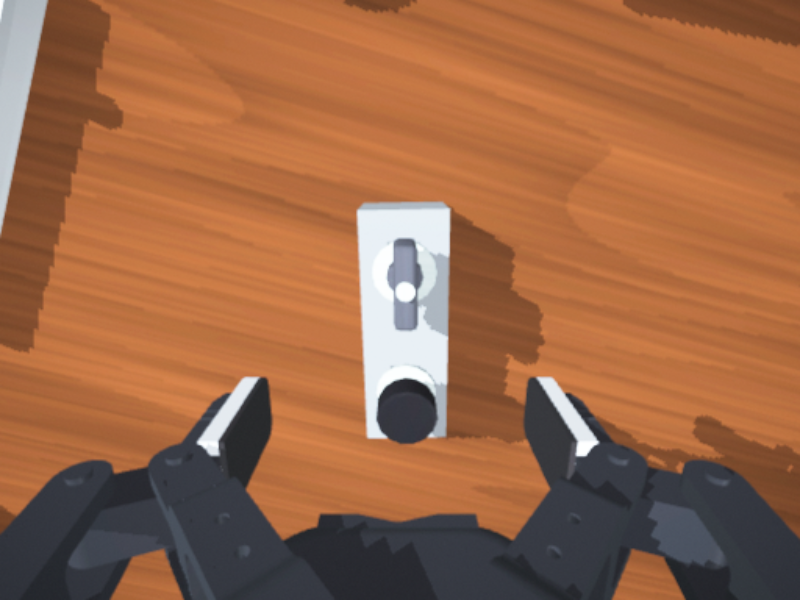

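w1 shows the plate upright in the image: slot centre line at column 401, foot front edge at row 284, fork root at (401,327). w2 shows the wing running vertically from (405,240) to (405,330), in line with the rack, and the knob at (407,410).

```bash
python3 - <<'E'
from h import *
def pts(f):
    q=np.load(f);im,d,K,T=q['p'],q['d'],q['K'],q['T'];v,u=np.mgrid[:384,:512]
    r=np.stack([u,v,np.ones_like(u)],-1)@np.linalg.inv(K).T*d[...,None]
    return im,r@T[:3,:3].T+T[:3,3],dict(mtx=K,extrinsics=T)
im,P,c=pts("w2.npz"); u0,v0=405/1.5625,285/1.5625
S=P[int(v0)-45:int(v0)+45,int(u0)-28:int(u0)+28].reshape(-1,3)
print("rack top z",np.percentile(P[270:276,240:250][...,2],50), np.histogram(S[:,2],bins=np.arange(40,110,4)))
W=S[(S[:,2]>82)]; print(len(W),W.min(0),W.max(0))
r=cv2.minAreaRect(W[:,:2].astype(np.float32));print("wing rect",r,np.percentile(W[:,2],[5,50,95]))
g=cv2.cvtColor(im,cv2.COLOR_RGB2GRAY);m=im[...,0]>0
for (a,b) in [(405,240),(405,330),(394,285),(417,285)]: print(cast(c,a/1.5625,b/1.5625,94).round(1))
# rack top edges
K=S[(abs(S[:,2]-50)<3)];
M=((abs(P[...,2]-50)<4)).astype(np.uint8);M[:, :200]=0;M[:,320:]=0;M[290:]=0
r=cv2.minAreaRect(P[...,:2][M>0].astype(np.float32));print("rack rect",r)
im,P,c=pts("w1.npz")
M=((abs(P[...,2]-30)<3)).astype(np.uint8);M[:,:170]=0;M[:,330:]=0;M[300:]=0
r=cv2.minAreaRect(P[...,:2][M>0].astype(np.float32));print("plate rect",r, np.median(P[...,2][M>0]))
g=cv2.cvtColor(im,cv2.COLOR_RGB2GRAY)
print(g[120,180:330]); print(g[195,235:275]); print(g[165:215,256]); print(g[165:200,275])
for row in (110,130,150,170,190): print(row,P[row,245:270:1,2].round(0))
E
```

```text
rack top z 86.05754732414081 (array([   0,    0, 3323,  173,  478,    6,   22,   64,   11,   13,   16,
         11,   44,  680,  126,    0,    0]), array([ 40,  44,  48,  52,  56,  60,  64,  68,  72,  76,  80,  84,  88,
        92,  96, 100, 104, 108]))
895 [ 524.58283206 -241.26226041   82.07927569] [ 609.50030371 -207.39842974  318.51030615]
wing rect ((568.2142944335938, -223.14439392089844), (88.10950469970703, 12.903260231018066), 16.445003509521484) [91.5580567  94.44852296 98.46796858]
[ 573.1 -221.8   94. ]
[ 525.1 -235.4   94. ]
[ 548.3 -222.7   94. ]
[ 551.6 -234.5   94. ]
rack rect ((507.6357727050781, -241.19786071777344), (160.3831329345703, 56.10089874267578), 16.666175842285156)
plate rect ((541.210205078125, 114.34405517578125), (130.55191040039062, 261.10498046875), 80.24321746826172) 30.703752894113933
[ 60  60  61  61  60  61  62  61  61  63  62  61  63  63  62  65  63  63
 110 210 245 242 241 242 242 241 243 243 243 243 245 244 243 244 243 242
 242 244 244 244 245 245 245 245 244 245 244 242 243 244 243 244 245 245
 244 245 244 244 245 244 243 243 245 245 245 245 
[... 712 characters left out ...]
45 245 245 244 245 245 245 245 245 245 245 245 245 245 245 209 109 130
 166 173 174 172 174 172 172 173 173 172 172 170 171 171 170 171 170]
110 [ 31.  31. 353.  31.  32.   7.   6.   7.   5.   7.   8.   8.   8.   6.
   6.   6.   5.   7.   7.  24.  31.  32.  31.  32.  31.]
130 [30. 31. 32. 30. 31. 23.  7.  7.  5.  6.  7.  7.  6.  8.  8.  7.  6.  7.
  6. 30. 30. 31. 32. 31. 31.]
150 [31. 29. 31. 31. 31. 31.  8.  6.  7.  6.  6.  8.  7.  7.  8.  6.  7.  8.
  5. 30. 30. 30. 31. 29. 31.]
170 [30. 31. 32. 31. 29. 30.  8.  6.  6.  7.  8.  7.  8.  7.  7.  7.  6.  7.
  6. 32. 31. 30. 30. 32. 31.]
190 [38. 39. 39. 38. 39. 39. 39.  8.  6.  7.  7.  6.  7.  6.  7.  4.  6.  6.
 40. 40. 38. 39. 39. 39. 39.]
```

```bash
cat >> h.py <<'E'
PC=np.array([541.2,114.3]);PY=-0.1703
def pl(x,y=0): return PC+[x*np.cos(PY)-y*np.sin(PY),x*np.sin(PY)+y*np.cos(PY)]
def topl(w): d=np.asarray(w)[:2]-PC; return np.array([d@[np.cos(PY),np.sin(PY)],d@[-np.sin(PY),np.cos(PY)]])
B=np.array([548.3,-229.0]);RY=np.radians(16.6)
E
python3 - <<'E'
from h import *
q=np.load("w1.npz");c=dict(mtx=q['K'],extrinsics=q['T'])
for u,v,z in [(256.5,208,38),(275,180.5,38),(256.2,120,30),(247+2.5,120,30),(263.5,120,30),(251.2,195,38),(261.5,195,38)]: print(u,v,topl(cast(c,u,v,z)).round(1))
# reachability
for s in (1,-1):
    yaw=RY+s*np.pi/2; print(s,env.ik([*B,64],down(yaw)))
for x,y in ((-75,PY+np.pi/2),(0,PY+np.pi/2),(0,PY-1.4)): print(env.ik([*pl(x),60],down(y)))
E
```

```text
256.5 208 [ 3.7 -0.5]
275 180.5 [-30.6  21. ]
256.2 120 [-98.8  -0.9]
249.5 120 [-98.8  -8.4]
263.5 120 [-98.8   7.3]
251.2 195 [-12.8  -6.8]
261.5 195 [-12.8   5.4]
1 [-5.94689339e-01  6.19558649e-01  1.40323099e+00 -4.44089210e-16
  1.11880302e+00 -2.45521032e+00]
-1 [-5.94689339e-01  6.19558649e-01  1.40323099e+00 -4.44089210e-16
  1.11880302e+00  6.86382332e-01]
[ 2.02988274e-02  4.77255429e-01  1.72257674e+00 -4.44089210e-16
  9.41760483e-01 -1.38019750e+00]
[-5.91651741e-03  5.68110793e-01  1.52918665e+00 -4.44089210e-16
  1.04429521e+00 -1.40641284e+00]
[-5.91651741e-03  5.68110793e-01  1.52918665e+00 -8.88178420e-16
  1.04429521e+00  1.56438348e+00]
```

```bash
python3 - <<'E'
from h import *
o=down(RY+np.pi/2)
env.reach([*B,175],o)
env.move_linear([*B,110],vel=150)
print(env.move_linear([*B,62.5],vel=60,force_limit=8))
env.clamp(60)
print(status.current_tool_pos(),status.current_gripper_width(),status.current_contact_force(),status.current_torque())
env.move_linear([*B,67.5],vel=30)
print(status.current_contact_force())
env.move_linear([*B,160],vel=120)
print(status.current_gripper_width(),status.current_contact_force(),status.current_torque(),status.current_time_s())
env.reach([*pl(-75,-.5),110],down(PY+np.pi/2))
for n in("wrist","scene"):
    im,d=grab_frame(n);cv2.imwrite(f"pics/h_{n}.png",cv2.resize(im[:,:,::-1],(800,600)));np.savez(f"h_{n}.npz",p=im,d=d,K=get_calibration(n)['mtx'],T=get_calibration(n)['extrinsics'])
print(status.current_time_s(),status.current_tool_pos())
E
```

```text
False
[ 548.41170168 -229.15464524   62.9262193 ] 17.65663153836964 [-1.62715978 -0.3723246   5.15929856] [0.01433794 0.16701497 0.00067884]
[-0.02668014  0.97259711 -1.1237642 ]
17.73873558167116 [ 0.03861777  0.18279063 -2.99754378] [-0.04805104 -0.01201765  0.03186195] 10.7167
12.1917 [467.82455871 125.76669041 110.03043933]
```

View pics/h_wrist.png

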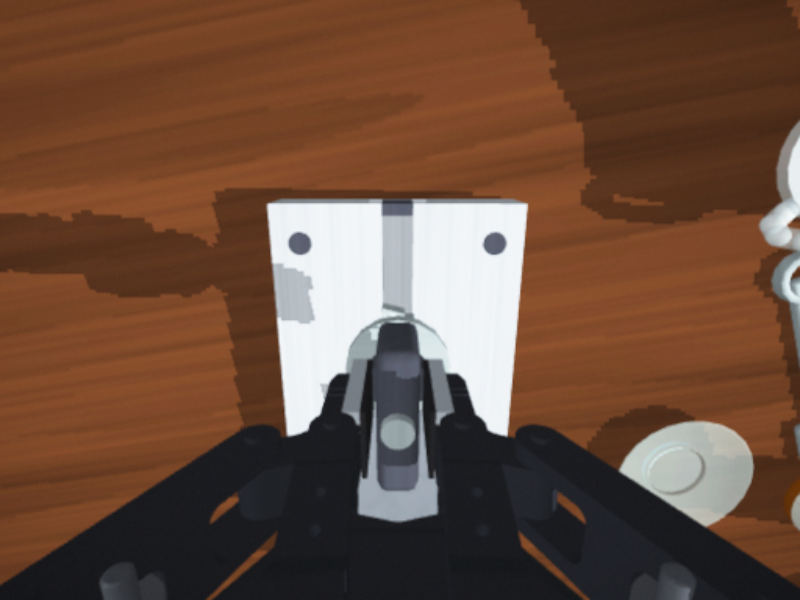

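The bolt is held straight: wing centre at column 398, slot at 397, and the head end (383–412, row ~308) lines up with the slot mouth. Next I lower by feel.

```bash
python3 - <<'E'
from h import *
env.move_linear([*pl(-75,-.5),78],vel=100); f0=status.current_contact_force();print(f0)
print(env.move_linear([*pl(-75,-.5),53],vel=25,force_limit=6))
p=status.current_tool_pos();print(p,topl(p),status.current_contact_force()-f0,status.current_torque(),status.current_time_s())
E
```

```text
[ 0.70801935 -0.2028629  -1.24131479]
False
[467.28882167 126.51377629  53.1154794 ] [-74.91194344  -0.48922852] [-0.12631816 -0.17629068 -1.33303259] [ 0.01959515 -0.0051837  -0.03452966] 13.8083
```

```bash
python3 - <<'E'
from h import *
R6=lambda:(status.current_contact_force().round(2),status.current_torque().round(3))
z=53
print(env.move_linear([*pl(-8,-.5),z],vel=40,force_limit=6)); p=status.current_tool_pos();print(p[2],topl(p),*R6())
print(env.move_linear([*pl(6,-.5),z],vel=12,force_limit=5)); p=status.current_tool_pos();print(p[2],topl(p),*R6(),status.current_time_s())
E
```

```text
False
53.00448110923023 [-8.16519863 -0.4919122 ] [ 0.21  0.68 -2.11] [ 0.019 -0.009 -0.009]
True
52.210567606626455 [ 3.03412381 -0.57044489] [-0.25  0.38 -1.52] [0.091 0.244 0.029] 16.6083
```

```bash
python3 - <<'E'
from h import *
R6=lambda:(status.current_contact_force().round(2),status.current_torque().round(3))
env.move_linear([*pl(1.5,-.5),53],vel=10);env.wait(.1); p=status.current_tool_pos();print(p,topl(p),*R6())
print(env.move_linear([*pl(1.5,-.5),47.5],vel=6,force_limit=4)); p=status.current_tool_pos();print(p[2],topl(p),*R6(),status.current_time_s())
im,d=grab_frame("scene");cv2.imwrite("pics/s2.png",cv2.resize(im[150:270,200:360,::-1],(800,600),interpolation=cv2.INTER_CUBIC))
E
```

```text
[542.62831702 113.55108088  52.95426671] [ 1.53458026 -0.4960169 ] [ 0.25 -0.04 -2.15] [-0.016 -0.051 -0.004]
True
50.908374826523485 [ 1.51311637 -0.48078085] [ 0.54 -0.42  5.29] [-0.017  0.011  0.007] 17.5417
```

View pics/s2.png

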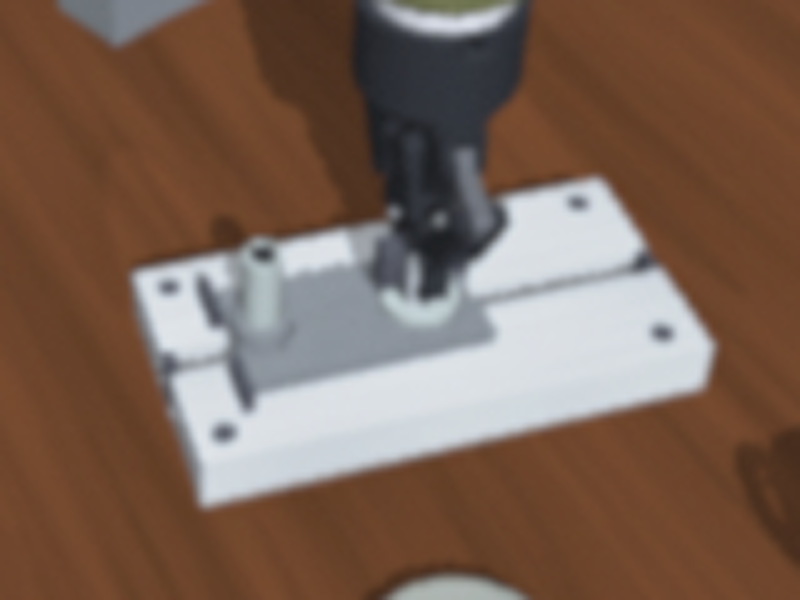

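The scene crop shows the flange (425,300) seated on the foot in the fork and the stand in place. I'll check the bolt's offset in the grip from the saved frame.

```bash
python3 - <<'E'
from h import *
q=np.load("h_wrist.npz");c=dict(mtx=q['K'],extrinsics=q['T'])
im=q['p'];g=cv2.cvtColor(im,cv2.COLOR_RGB2GRAY)
print(g[262:320,254]); print(q['d'][262:320:3,254].round(0)); print(g[276,235:275])
for u,v,z in [(254.5,276.5,142),(254.5,276.5,145),(254.5,314,141.3),(254.5,226,141.3)]: print(v,z,topl(cast(c,u,v,z)).round(1))
E
```

```text
[ 70  69  91 111 118 117 138 158 161 161 161 161 161 161 162 161 161 161
 160 160 161 160 160 161 160 129  82  68  68  68  69  68  69  68  67  68
  89 103 102 102 103 101 101 102 102 100 102 102 101 101  95  97 146 171
 170 168 167 168]
[127. 126. 125. 125. 126. 125.   0. 127. 127. 133. 132. 133. 133. 133.
 134. 134. 135. 136. 262. 263.]
[ 21  19  77 147 173 150  77  65 108 160 165 164 164 164 161 161 162 162
 162 162 159 158 159 157 161 164 166 165 166 162 126  50  58 117 171 158
 106  26  27  29]
276.5 142 [-74.   -0.2]
276.5 145 [-76.1  -0.2]
314 141.3 [-52.3  -0.2]
226 141.3 [-99.2  -0.2]
```

```bash
cat >> h.py <<'E'
Z0=50.9;X0=1.5
def turn(a,z=Z0,x=X0):
    env.move_linear([*pl(x,-.5),z],down(PY+np.pi/2-a)); f=status.current_contact_force();t=status.current_torque()
    print(round(a,2),round(PY+np.pi/2-pyaw(),3),"z",status.current_tool_pos()[2].round(2),f.round(1),t.round(3),round(status.current_time_s(),2),flush=True); return t[2]
E
python3 - <<'E'
from h import *
for a in np.arange(.25,1.3,.25):
    if abs(turn(a))>.2: break
E
```

```text
0.25 0.247 z 50.96 [-0.1 -0.2  2.4] [ 0.01   0.051 -0.013] 17.99
0.5 0.496 z 50.95 [-0.1 -0.6  2. ] [-0.128  0.017 -0.02 ] 18.39
0.75 0.745 z 50.92 [-2.5 -2.6  3.6] [-0.404  0.423 -0.01 ] 18.79
1.0 0.996 z 50.91 [-4.6 -3.2  4.9] [-0.602  0.623 -0.05 ] 19.19
1.25 1.246 z 50.9 [-4.8 -4.4  5.7] [-0.714  0.773 -0.093] 19.59
```

```bash
python3 - <<'E'
from h import *
def rep(): print(status.current_tool_pos().round(2),status.current_contact_force().round(1),status.current_torque().round(3),round(status.current_time_s(),2))
o=down(PY+np.pi/2-1.25)
for x,y in ((.8,-.5),(.2,-.5),(.2,-1.1),(.2,-1.6)):
    env.move_linear([*pl(x,y),Z0],o);env.wait(.1);print(x,y,end=' ');rep()
E
```

```text
0.8 -0.5 [541.8  113.15  50.93] [-1.9 -5.1  4.1] [-0.855  0.416  0.093] 19.94
0.2 -0.5 [541.72 113.17  50.96] [ 0.  -6.1  2.3] [-0.847  0.153  0.015] 20.29
0.2 -1.1 [541.59 113.05  50.97] [ 0.7 -4.1  0.9] [-0.589 -0.155 -0.028] 20.64
0.2 -1.6 [541.26 112.92  50.94] [2.6 0.3 1.2] [-0.054 -0.402 -0.041] 20.99
```

```bash
cat >> h.py <<'E'
C=np.array([.1,-.4]);e=1.3
def turn(a,z=Z0,C=C,e=e):
    q=C-e*np.array([-np.cos(a),np.sin(a)])
    env.move_linear([*pl(*q),z],down(PY+np.pi/2-a));env.wait(.1); f=status.current_contact_force();t=status.current_torque();p=status.current_tool_pos()
    print(round(a,2),round(PY+np.pi/2-pyaw(),3),p.round(2),f.round(1),t.round(3),round(status.current_time_s(),2),flush=True); return t[2]
E
python3 - <<'E'
from h import *
for a in np.arange(1.25,2.0,.1):
    if abs(turn(a))>.17: break
E
```

```text
1.25 1.25 [541.28 112.88  50.92] [1.3 2.  2.8] [ 0.411 -0.044 -0.061] 21.34
1.35 1.348 [541.12 112.55  50.91] [-1.2  0.9  4.3] [0.092 0.111 0.023] 21.69
1.45 1.448 [540.8  112.23  50.91] [-2.7 -2.   5.9] [-0.376  0.446 -0.004] 22.04
1.55 1.547 [540.37 112.11  50.98] [-3.7 -3.   6.8] [-0.562  0.652  0.047] 22.39
1.65 1.647 [540.03 112.12  50.96] [-4.1 -4.5  7.3] [-0.566  0.8    0.02 ] 22.74
1.75 1.747 [539.86 112.12  50.92] [-3.9 -3.6  7.4] [-0.649  0.857  0.02 ] 23.09
1.85 1.847 [539.72 112.15  50.9 ] [-5.1 -4.4  7.1] [-0.594  0.787  0.076] 23.44
1.95 1.947 [539.61 112.18  50.9 ] [-5.6 -3.8  8.2] [-0.652  0.827  0.026] 23.79
```

```bash
python3 - <<'E'
from h import *
for n in("wrist","top"):
    c=get_calibration(n);im,d=grab_frame(n);np.savez(f"t_{n}.npz",p=im,d=d,K=c['mtx'],T=c['extrinsics'])
    cv2.imwrite(f"pics/t_{n}.png",cv2.resize(im[:,:,::-1],(800,600)))
print(status.current_joint_positions().round(3),status.current_gripper_width(),status.current_finger_force())
E
```

```text
[-9.000e-03  5.790e-01  1.542e+00 -1.000e-03  1.023e+00  5.380e-01] 18.207450582740716 59.75429713726044
```

View pics/t_wrist.png

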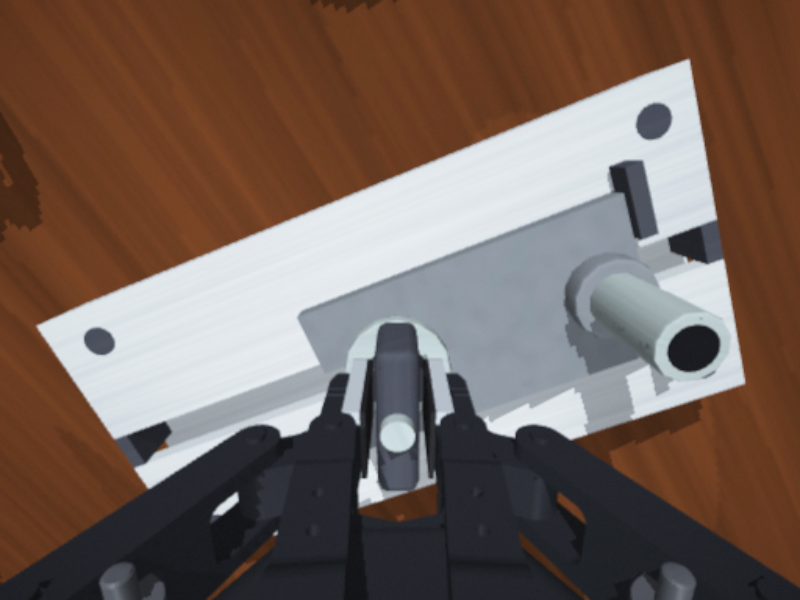

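The wrist view shows the flange seated in the fork (398,350), the foot still in line with the plate, and the post at (640,300) clear of the fingers. I'll continue, relieving side loads and watching joint 6 torque as well.

```bash
cat >> h.py <<'E'
import json,os
def turn(a,z=Z0,gain=.08):
    C=np.array(json.load(open('C.json'))) if os.path.exists('C.json') else np.array([.1,-.4])
    F=status.current_contact_force()[:2]; Fp=np.array([F@[np.cos(PY),np.sin(PY)],F@[-np.sin(PY),np.cos(PY)]])
    C=C+gain*Fp; json.dump(C.tolist(),open('C.json','w'))
    q=C-e*np.array([-np.cos(a),np.sin(a)])
    env.move_linear([*pl(*q),z],down(PY+np.pi/2-a));env.wait(.1)
    f,t,tau=[],[],[]
    for _ in range(4):
        f.append(status.current_contact_force());t.append(status.current_torque());tau.append(status.current_tau()[5]);env.wait(.02)
    f=np.mean(f,0);t=np.mean(t,0)
    print(round(a,2),round(PY+np.pi/2-pyaw(),3),topl(status.current_tool_pos()).round(2),status.current_tool_pos()[2].round(2),C.round(2),f.round(1),t.round(3),"t6",np.mean(tau).round(3),round(status.current_time_s(),2),flush=True); return t[2],np.mean(tau)
E
python3 - <<'E'
from h import *
turn(1.95)
for a in np.arange(1.95,2.4,.1):
    t,_=turn(a)
    if abs(t)>.17: break
E
```

```text
1.95 1.947 [-1.23 -2.38] 50.9 [-0.3  -0.72] [-2.7 -2.2  6.1] [-0.403  0.529  0.095] t6 0.095 24.31
1.95 1.948 [-1.25 -2.42] 50.94 [-0.56 -1.03] [-2.3 -1.4  5.4] [-0.247  0.42   0.174] t6 0.149 24.73
```

```bash
python3 - <<'E'
from h import *
for a in np.arange(2.05,3.0,.1):
    t,u=turn(a,gain=.05)
    if (t+u)/2>.2: break
E
```

```text
2.05 2.049 [-1.41 -2.55] 50.9 [-0.62 -1.14] [-2.3 -2.3  5.6] [-0.333  0.397  0.071] t6 0.055 25.14
2.15 2.146 [-1.53 -2.51] 50.9 [-0.69 -1.27] [-2.1 -1.9  5. ] [-0.352  0.407  0.023] t6 0.041 25.56
2.25 2.246 [-1.62 -2.44] 50.91 [-0.76 -1.37] [-2.  -1.2  5.4] [-0.285  0.371  0.115] t6 0.111 25.98
2.35 2.347 [-1.73 -2.37] 50.9 [-0.81 -1.48] [-2.  -0.6  4.7] [-0.151  0.273  0.168] t6 0.155 26.39
2.45 2.448 [-1.83 -2.3 ] 50.88 [-0.87 -1.53] [-1.6 -0.4  4.4] [-0.028  0.191  0.179] t6 0.168 26.81
2.55 2.548 [-1.97 -2.19] 50.9 [-0.93 -1.55] [-1.   0.6  4.1] [0.086 0.119 0.286] t6 0.258 27.23
```

```bash
python3 - <<'E'
from h import *
h=[]
for a in np.arange(2.55,2.8,.03):
    t,u=turn(a,gain=.0); env.wait(.2); m=np.mean([status.current_torque()[2],status.current_tau()[5],t,u]);print(m)
    if m>.30: break
E
```

```text
2.55 2.55 [-1.95 -2.22] 50.88 [-0.93 -1.55] [-0.5  0.8  3.3] [0.188 0.028 0.286] t6 0.291 27.64
0.27997814111508096
2.58 2.58 [-1.96 -2.2 ] 50.93 [-0.93 -1.55] [-0.   1.4  4.1] [ 0.254 -0.04   0.289] t6 0.314 28.26
0.3289539576470596
```

```bash
python3 - <<'E'
from h import *
def avg(n=20):
    s=[]
    for _ in range(n): s.append([status.current_torque()[2],status.current_tau()[5]]);env.wait(.02)
    return np.mean(s,0).round(3),np.std(s,0).round(3)
print(avg())
turn(2.60,gain=0);print(avg())
turn(2.62,gain=0);print(avg(),status.current_contact_force())
E
```

```text
(array([0.373, 0.374]), array([0.024, 0.008]))
2.6 2.6 [-2.01 -2.19] 50.91 [-0.93 -1.55] [0.7 2.1 3.7] [ 0.355 -0.088  0.327] t6 0.342 29.21
(array([0.344, 0.355]), array([0.037, 0.006]))
2.62 2.62 [-2.03 -2.19] 50.9 [-0.93 -1.55] [0.7 2.5 3. ] [ 0.403 -0.117  0.386] t6 0.366 29.96
(array([0.382, 0.382]), array([0.022, 0.007])) [0.66037961 2.10938791 3.36995589]
```

```bash
python3 - <<'E'
from h import *
env.ungrasp(); p=status.current_tool_pos()
env.move_linear([p[0],p[1],175],vel=100)
env.wait(.2)
c=get_calibration("wrist");im,d=grab_frame("wrist");np.savez("f.npz",p=im,d=d,K=c['mtx'],T=c['extrinsics'])
cv2.imwrite("pics/f.png",cv2.resize(im[:,:,::-1],(800,600)))
print(status.current_time_s(),status.current_contact_force())
E
```

```text
32.6 [ 0.05242013 -0.58975435  0.41793214]
```

View pics/f.png

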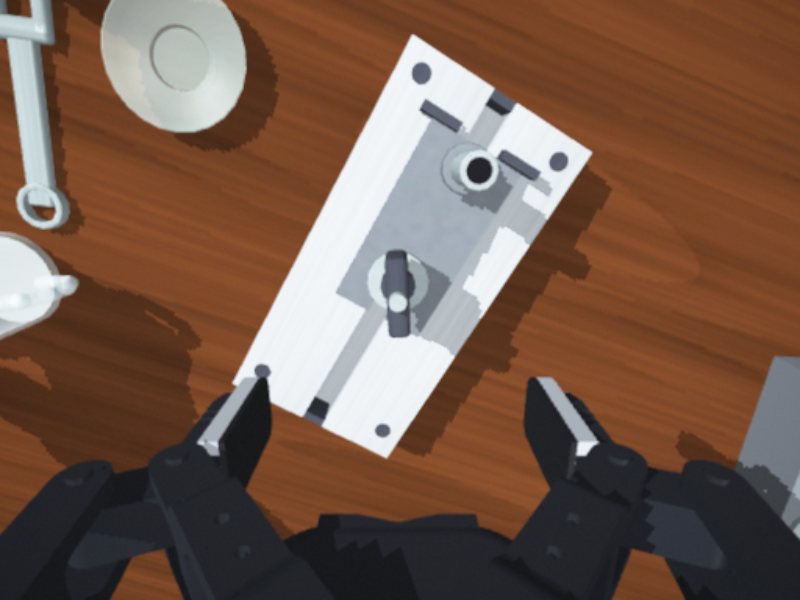

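The nut is released, with the flange at (398,285) in the fork and the wing upright. I'll check the bolt's position relative to the foot, and the flange height, from this frame.

```bash
python3 - <<'E'
from h import *
q=np.load("f.npz");im,d,K,T=q['p'],q['d'],q['K'],q['T'];c=dict(mtx=K,extrinsics=T);s=1.5625
v,u=np.mgrid[:384,:512];P=(np.stack([u,v,np.ones_like(u)],-1)@np.linalg.inv(K).T*d[...,None])@T[:3,:3].T+T[:3,3]
for n,a,b,z in [("foot front corner",337,293,38),("post top",479,170,98),("shank top",398,302,84),("flange L",368,283,44),("flange R",428,288,44),("wing a",398,252,82),("wing b",398,336,82)]:
    print(n,topl(cast(c,a/s,b/s,z)).round(1))
m=np.zeros((384,512),bool);m[150:225,225:285]=1
w=P[m&(P[...,2]>70)&(P[...,2]<95)];print("wing",len(w),topl(np.array(cv2.minAreaRect(w[:,:2].astype(np.float32))[0])),np.median(w[:,2]))
r=P[m&(abs(P[...,2]-44)<2)];ft=P[m&(abs(P[...,2]-38)<2)];
print("flange",len(r),np.median(r[:,2]),cv2.minEnclosingCircle(r[:,:2].astype(np.float32)),"foot",np.median(ft[:,2]))
# post & plate/foot extents in both frames
for f in("w1.npz","f.npz"):
    q=np.load(f);d,K,T=q['d'],q['K'],q['T'];P=(np.stack([u,v,np.ones_like(u)],-1)@np.linalg.inv(K).T*d[...,None])@T[:3,:3].T+T[:3,3]
    D=P[...,:2]-PC;x=D@[np.cos(PY),np.sin(PY)];y=D@[-np.sin(PY),np.cos(PY)]
    k=(abs(P[...,2]-38)<2.5)&(abs(y)<35)&(abs(x)<110)&(abs(y)>22);print(f,"foot x",np.percentile(x[k],[1,99]).round(1),"y",np.percentile(y[k],[1,99]).round(1))
    k=(abs(P[...,2]-30)<3)&(abs(y)<60)&(abs(x)<140);print(" plate x",np.percentile(x[k],[.2,99.8]).round(1))
E
```

```text
foot front corner [-28.5  29.5]
post top [80.8  0.4]
shank top [-0.7 -1.5]
flange L [-10.4  15.3]
flange R [  6.2 -20.2]
wing a [23.7 12.5]
wing b [-19.3 -12.2]
wing 766 [ 0.68221303 -0.45538709] 82.33196952469173
flange 521 44.5111687863195 ((541.6852416992188, 113.72357177734375), 19.883729934692383) foot 38.6663109003039
w1.npz foot x [-28.9  96. ] y [-31.9  31.8]
 plate x [-130.5  129.1]
f.npz foot x [-26.3  96.4] y [-32.5  31.2]
 plate x [-129.1  130.1]
```

```bash
python3 -c "
from h import *
print(ticket.hand_in(),status.current_time_s())"
```

```text
the job is handed in; nothing more can be done
the job is handed in; nothing more can be done
```

The T-bolt is home in the fork, about 0.4 mm from its seat; the wing nut was tightened to about 0.38 N m, then released, and the job is handed in at about 33 s; I inferred that the head is square only from how the torque rose, and the hand-in gave no verdict.

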